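Set a mitre box to 45 degrees and load the timber to the stop

ROBOT

A 6-joint arm with a two-finger parallel gripper is mounted at the origin on the work surface. World frame = base frame: x ahead of the robot, y to its left, z up, the work surface at z = 0. Lengths are in m, angles in rad, forces in N, time in s.
With the tool pointing down it reaches from about 0.275 to 1 m from the base axis. Payload 8.4 kg.
Tool frame: the origin (TCP) lies on the centre line of the jaws, within the pads' length; the fingertips stand 17 mm ahead of it and the grasp point (between the pads) lies 2 mm behind it; x points along the fingers, y is the direction in which the jaws open and shut, and the axes are right-handed (so a half turn about x gives the same grasp; the last joint's range is limited). The gripper opens to 85 mm and grips with 20 to 120 N. Pads are 22 mm wide; open, the fingers measure 114 mm over their backs; the gripper's body (76 mm by 85 mm) begins 54 mm behind the grasp point. The pads swing forward as they close: fully open they stand 13 mm farther back than shut.
Start: joints at [1.341, 0.353, 1.633, -0, 1.155, -0.002], TCP at [0.141, 0.609, 0.248] pointing down, gripper open.
Joint ranges: [-2.63, 2.63], [-0.92, 2.1], [0.06, 2.66], [-1.3, 4.44], [0, 2.69], [-3.02, 3.02]. Speed limits (rad/s): [2.22, 2.22, 2.79, 3.14, 3.14, 3.14].

INTERFACE

Orientations are given as a rotation vector (axis times angle).
In Python, from rig import bot, grip, ik, eyes, job, status gives the robot as it stands. The module is installed in compiled form; this text tells all that it offers. Calls block until the motion is done:
- bot.reach(position, orientation): joint-space move of the TCP to a pose.
- bot.movel(position, ori=None, vel=0.15): straight line of the TCP; ori=None keeps the orientation; vel is the mean speed in m/s.
- bot.movej(angles): joint-space move.
- grip(opening): opening from 0.0 (shut) to 1.0 (fully open); the grip force is fixed at half the most; returns when the fingers have stopped.
- bot.dwell(seconds).
- ik(position, orientation): joint angles nearest the present ones, or None.
- eyes.read_camera(name): name is "scene" or "side" or "wrist"; returns a dict with "color" (384x512x3 uint8, blue, green, red), "range_z" (384x512 float32, m along the optical axis (not along the pixel's ray), 0 where there is no reading), "K" (3x3 intrinsics, pixels), "k1" (the pictures are not rectified: a ray, as slopes to the right and down, at radius r is drawn at 1 + k1 r^2 times it, then the intrinsics apply), "view" (4x4, takes a point from world to camera coordinates); the wrist camera has in their place "mount" (4x4, takes a point from camera to tool coordinates, whose origin is the TCP and whose axes are the tool frame's). Camera axes: x right, y up, looking along -z (the intrinsics and any distortion apply to the point x, -y, -z); pixel columns grow to the right and rows downward; lengths in m; the calibration is good to about 2 mm. A picture is of the moment at which its call begins: read the wrist's pose just before it.
A pose or a line that the arm cannot do raises bot.MotionError and nothing moves.
- job.hand_in(): hands the job in, once; it reports no verdict.
Readings, each from a call of its own:
- status.get_time_s(): time.
- status.get_q(): joint angles.
- status.get_joint_velocities(): joint speeds.
- status.get_joint_efforts(): joint torques, N m.
- status.get_position(): TCP position.
- status.get_orientation(): TCP orientation.
- status.get_ft_force(): force on the tool from outside, world axes, zero at the start.
- status.get_wrist_torque(): the same for the moment, N m.
- status.get_gripper_width(): opening from 0.0 (shut) to 1.0 (fully open).
Only numpy, scipy, OpenCV 4.12 (cv2) and the standard library are available. Lean on these libraries where they do the work, as an engineer would, in place of code of your own. Each camera call takes 0.05 s, during which the arm holds its last target. There are 200 camera calls.

TASK

Set up the mitre box for a 45-degree cut: lift the ball-knobbed lever out of its notch, swing the saw arm round to the last notch on the side where the flip stop is lowered, and let the lever drop fully home. Slide the timber on the bed up to the cut as well: flat against the fence, with its end butted against that lowered stop. Leave everything else on the bench where it lies.

Things in the scene. Friction and masses are not known exactly. Their poses are not given: they have to be found in the camera images.
- mitre_box: Fixed hand mitre box. Origin: table top, on the saw arm's vertical swing axis, under the fence face; x away from the worker through the fence, y left along it, z up. Bed: top 50 mm up, x -65 to +45 mm, y -310 to +310 mm. Fence: face at x = 0, 12 mm thick, top 105 mm up, open from y -25 to +25 mm for the saw. 5 notches at -45, -22.5, 0, 22.5, 45 degrees about the axis.
- left_notch (a point): Left (+45 degree) end notch in the slotted quadrant: an upright curved wall in front of the bed, 130 to 138 mm from the swing axis, 54 mm high. The lever runs in its horizontal slot; notches go 9 mm down from the slot's lower edge, 12 mm wide, with 4 mm bevelled shoulders; brass ticks on top mark them. The slot ends at this notch's outer flank. Point: on the lever's centre line when home.
- right_notch (a point): The same for the right (-45 degree) end notch.
- saw_handle (a point): Lower front edge of the wooden handle (26 mm wide) of the raised frame saw, 158 mm in front of the axis, 193 mm up, over the inner side of the knob: reach the knob with the tool leaning outward about 30 degrees. Blade from 193 mm up, top of saw 286 mm, back to 235 mm behind the axis; guide rods 110 mm in front and 85 mm behind, 303 mm high. All swing with the arm.
- mitre_arm (a joint): Swing of the saw arm about the mitre box's origin axis, rad: 0 = square cut (middle notch), positive = arm and knob swung to the left (+y), +0.785 = left 45-degree notch, -0.785 = right one. Turns freely with a little friction (about 0.12 N m) once the lever is lifted; 0.007 rad of play in a notch.
- index_lever (a joint): Lift of the index lever relative to the arm, rad: 0 = fully down (home in a notch), clear of the notches from 0.09, stops at 0.15. The lever (steel bar, 10 mm wide) points from the arm out through the slot; it tips about a cross pin 30 mm in front of the swing axis and 21 mm above the table. A spring presses it down: about 3 to 6 N at the knob.
- knob (a point): Centre of the black ball knob, 32 mm in diameter, on the outer end of the index lever. Lever down: 175 mm from the swing axis and 77 mm above the table. It rises 17 mm and comes 8 mm nearer to the axis at 0.12 rad of lift. The stem below is 8 mm thick.
- stop_down: The lowered flip stop (fixed): steel saddle on the fence, 275 mm left or right of the swing axis (side varies), with a black flag 12 mm thick hanging over the bed to 38 mm in front of the fence. Origin: fence face, fence top (105 mm up), mid-thickness of the flag; axes as the mitre box. The timber butts against the flag's face, 6 mm from the origin.
- stop_up: The other flip stop (fixed), same saddle on the other side, its flag folded up: standing 78 mm above the fence top, over and behind the fence. Not used. Origin as for the lowered stop.
- blank_center (a point): Centre of the timber: pale wood bar 340 mm long (y), 36 wide (x), 34 high, 0.15 to 0.3 kg, loose on the bed, 10 to 25 mm off the fence, 90 to 110 mm short of the stop. Flat against the fence its centre is 18 mm in front of the fence face; with its end on the lowered stop, 176 mm along the fence from that stop's origin, towards the middle.
- pencil: Flat carpenter's pencil, 190 x 15 x 9 mm, on the table in front of the bed's left half; leave it.
- try_square: Try square lying in front of the bed on the right: dark stock 115 x 22 x 18 mm, steel blade 170 mm; leave it.
- tape_measure: Tape measure, 72 x 40 x 64 mm, black with yellow, standing in front of the mitre box on the left; leave it.
- finial: Turned dark wooden finial, 48 mm wide, 136 mm high, on the left; leave it.
- glue: White glue bottle, 60 mm wide, 158 mm high, on the left; leave it.
- spray_can: Spray can, 65 mm wide, 202 mm high, on the right; leave it.
- chisel: Wood chisel, 250 mm long, wooden handle, flat blade, lying at the left front; leave it.
- offcut: Offcut of the same timber, 60 x 42 x 34 mm, behind the fence; leave it.

How it is judged:
At the end, for the whole second after the job is handed in: The arm stands in the 45-degree notch on the lowered stop's side (within 0.02 rad) with the lever down (under 0.02 rad of lift); the timber lies flat on the bed, its back within 2.5 mm of the fence and parallel to it within 0.012 rad, its end within 2.5 mm of the lowered stop (((y of stop_down in the frame of mitre_box above 0 m and value of joint mitre_arm above 0.765 rad and y of blank_center in the frame of stop_down above -0.1785 m) or (y of stop_down in the frame of mitre_box below 0 m and value of joint mitre_arm below -0.765 rad and y of blank_center in the frame of stop_down below 0.1785 m)) and value of joint index_lever below 0.02 rad and x of blank_center in the frame of mitre_box above -0.0205 m and angle between the y axis of blank_center and the y axis of mitre_box, either way round below 0.012 rad and angle between blank_center's own z axis and vertical below 0.03 rad); the robot touches nothing.
It fails at once if one of the other loose things on the bench is shifted by more than 30 mm (distance of any of pencil, try_square, tape_measure, finial, glue, spray_can, chisel, offcut from where it was at the start of the episode above 0.03 m).
It also fails if it takes over 54 s, if anything falls off the work surface, if the arm or the gripper's body presses on something with over 40 N, if the wrist force passes 120 N, or if a joint passes its speed limit or range.

## Working session

There is one attempt and no reset: what is moved stays moved. The work goes in short steps, each a Python script; the robot and the scene stay as the last script left them, time stands still between calls to the robot, and variables do not carry over. Pictures are saved under pics/ and viewed, about 8 in all and at most 12, crops included, and the job is handed in when it is done.

```bash
mkdir -p pics; ls
python3 - <<'E'
from rig import bot, grip, ik, eyes, job, status
import cv2, numpy as np, pickle
d={}
for n in ("scene","side","wrist"):
    c=eyes.read_camera(n); d[n]=c; cv2.imwrite(f"pics/{n}0.png",c["color"])
    print(n,c["K"].tolist(),c["k1"],c.get("view",c.get("mount")).round(4).tolist())
pickle.dump(d,open("d0.pkl","wb"))
cv2.imwrite("pics/both0.png",cv2.resize(d["scene"]["color"],(800,600)))
cv2.imwrite("pics/side0b.png",cv2.resize(d["side"]["color"],(800,600)))
print(status.get_time_s(),status.get_position(),status.get_orientation())
E
```

```text
pics
scene [[361.13105901107946, 0.0, 255.4023611783155], [0.0, 361.13105901107946, 189.4064972265616], [0.0, 0.0, 1.0]] -0.08803626424802866 [[0.4855, 0.8743, 0.0027, -0.2636], [-0.7058, 0.3901, 0.5914, 0.2967], [0.5159, -0.289, 0.8064, -1.7167], [0.0, 0.0, 0.0, 1.0]]
side [[489.43339007140526, 0.0, 257.51598081453193], [0.0, 489.43339007140526, 190.82198179562744], [0.0, 0.0, 1.0]] -0.19906809985845256 [[-0.9994, -0.0343, 0.0055, 0.5487], [0.0227, -0.5252, 0.8507, -0.1295], [-0.0263, 0.8503, 0.5257, -1.9182], [0.0, 0.0, 0.0, 1.0]]
wrist [[304.7839752015954, 0.0, 253.6386920129812], [0.0, 304.7839752015954, 191.35556415984738], [0.0, 0.0, 1.0]] -0.01775820114917755 [[0.0015, 0.2972, -0.9548, -0.1251], [1.0, -0.0001, 0.0015, -0.0003], [0.0004, -0.9548, -0.2972, -0.0763], [0.0, 0.0, 0.0, 1.0]]
0.15 [0.14106799 0.60852628 0.24770353] [ 0.17798398  1.56352426 -0.17965759]
```

View pics/both0.png

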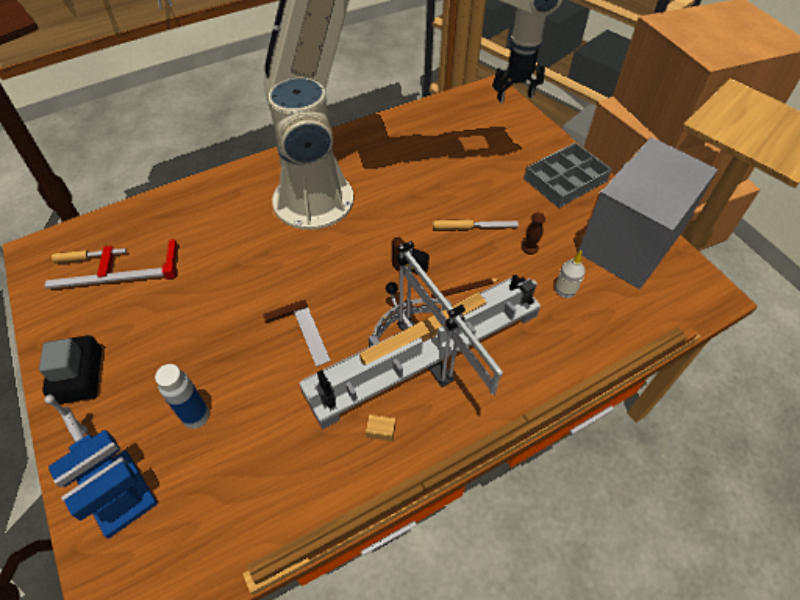

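View pics/side0b.png

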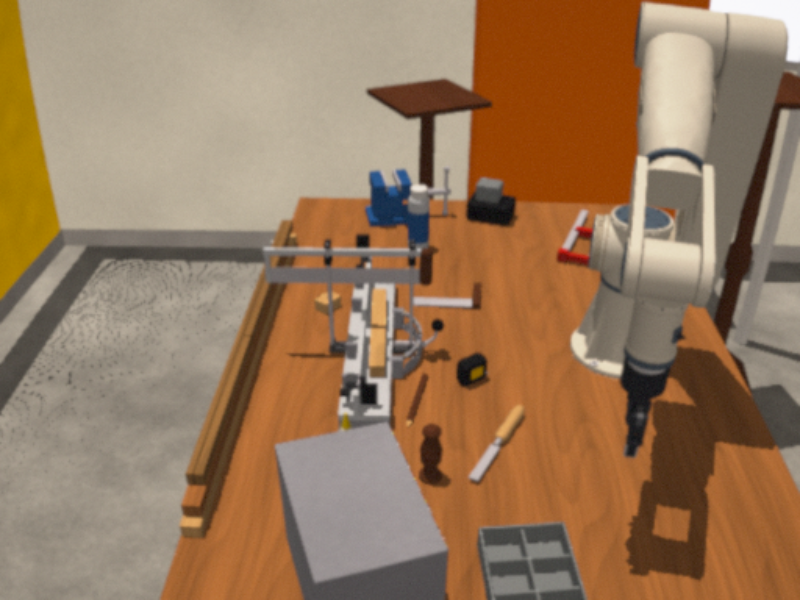

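Scene (800x600): mitre box runs from (310,400) to (540,300), knob (392,288), and timber (365,355)–(485,298). At the left end (525,285) the black flag hangs over the bed; at the right end (325,388) the flag stands up. In the side view, the near-end flag at (370,392) also looks lowered. Next I measure the fence line from depth.

```bash
cat > h.py <<'E'
import numpy as np, cv2
from scipy.spatial.transform import Rotation as R
def slopes(c,uv):
    uv=np.asarray(uv,float).reshape(-1,1,2)
    return cv2.undistortPoints(uv,c["K"],np.array([c["k1"],0,0,0,0.]))[:,0]
def c2w(c):
    if "view" in c: return np.linalg.inv(c["view"])
    T=np.eye(4);T[:3,:3]=R.from_rotvec(c["ori"]).as_matrix();T[:3,3]=c["pos"]
    return T@c["mount"]
def ray(c,uv):
    s=slopes(c,uv);M=c2w(c)
    return M[:3,3],np.c_[s[:,0],-s[:,1],-np.ones(len(s))]@M[:3,:3].T
def onplane(c,uv,z):
    o,d=ray(c,uv);return o+d*((z-o[2])/d[:,2])[:,None]
def tri(c1,uv1,c2,uv2):
    o1,d1=ray(c1,uv1);o2,d2=ray(c2,uv2);d1,d2=d1[0],d2[0]
    t=np.linalg.lstsq(np.c_[d1,-d2],o2-o1,rcond=None)[0]
    a=o1+t[0]*d1;b=o2+t[1]*d2;return (a+b)/2,np.linalg.norm(a-b)
def cloud(c):
    v,u=np.nonzero(c["range_z"]>0);o,d=ray(c,np.c_[u,v]);
    P=o+d*c["range_z"][v,u][:,None];return P,c["color"][v,u],np.c_[u,v]
E
python3 - <<'E'
import pickle; from h import *
d=pickle.load(open("d0.pkl","rb"))
for n in("scene","side"):
    P,C,uv=cloud(d[n]); C=C.astype(int)
    hsv=cv2.cvtColor(d[n]["color"],cv2.COLOR_BGR2HSV)[uv[:,1],uv[:,0]].astype(int)
    # roi by scene pixel
    if n=="scene":
        m=(uv[:,0]>150)&(uv[:,0]<370)&(uv[:,1]>150)&(uv[:,1]<290)
    else: m=(uv[:,0]>200)&(uv[:,0]<300)&(uv[:,1]>130)&(uv[:,1]<275)
    grey=hsv[:,1]<60
    for lo,hi,nm in((.04,.06,"bed"),(.098,.112,"fence")):
        k=m&grey&(hsv[:,2]>90)&(P[:,2]>lo)&(P[:,2]<hi)
        q=P[k][:,:2].astype(np.float32)
        (c,s,a)=cv2.minAreaRect(q);print(n,nm,k.sum(),c,s,a,cv2.boxPoints((c,s,a)).round(3).tolist())
        l=cv2.fitLine(q,cv2.DIST_HUBER,0,.001,.001).ravel();print("  line ang",np.degrees(np.arctan2(l[1],l[0])),l[2:], 'z',np.median(P[k][:,2]))
    k=m&(hsv[:,1]>90)&(hsv[:,0]>10)&(hsv[:,0]<25)&(P[:,2]>.078)&(P[:,2]<.09)
    q=P[k][:,:2].astype(np.float32);r=cv2.minAreaRect(q);print(n,"timber",k.sum(),r)
    np.savez(f"{n}.npz",P=P,C=C,uv=uv,m=m)
E
cat > crop.py <<'E'
import cv2,pickle
d=pickle.load(open("d0.pkl","rb"))
a=cv2.resize(d["scene"]["color"][140:290,180:370],None,fx=4,fy=4,interpolation=cv2.INTER_CUBIC)
cv2.imwrite("pics/crop1.png",a)
E
python3 crop.py
```

```text
scene bed 1792 (0.5949596166610718, 0.07614588737487793) (0.25667569041252136, 0.7392151355743408) 7.089179039001465 [[0.421999990940094, 0.4269999861717224], [0.5130000114440918, -0.3059999942779541], [0.7680000066757202, -0.2750000059604645], [0.6769999861717224, 0.45899999141693115]]
  line ang 88.45814 [ 0.66015005 -0.02613753] z 0.04906322984961442
scene fence 430 (0.644986629486084, 0.08450838923454285) (0.7206637859344482, 0.19687628746032715) 77.14338684082031 [[0.4690000116825104, -0.24500000476837158], [0.6610000133514404, -0.289000004529953], [0.8209999799728394, 0.414000004529953], [0.6290000081062317, 0.4580000042915344]]
  line ang -88.93895 [0.64668137 0.04627211] z 0.10371583177784738
scene timber 1354 ((0.6942856907844543, 0.06851616501808167), (0.5404273867607117, 0.5126093029975891), 57.24585723876953)
side bed 1298 (0.5861708521842957, -0.19647932052612305) (1.082255482673645, 0.24919867515563965) 86.97200012207031 [[0.43299999833106995, -0.7300000190734863], [0.6819999814033508, -0.7429999709129333], [0.7390000224113464, 0.3370000123977661], [0.49000000953674316, 0.3499999940395355]]
  line ang -89.587906 [0.6073785  0.07925967] z 0.05084483511469762
side fence 239 (0.6253875494003296, 0.04294970631599426) (0.19159922003746033, 0.5617034435272217) 15.953706741333008 [[0.4560000002384186, 0.28700000047683716], [0.6100000143051147, -0.2529999911785126], [0.7950000166893005, -0.20100000500679016], [0.6399999856948853, 0.33899998664855957]]
  line ang -88.42245 [0.6433224  0.12038614] z 0.10571396664066124
side timber 471 ((0.5655934810638428, 0.027088463306427002), (0.2290148288011551, 0.5580956339836121), 1.031464695930481)
```

View pics/crop1.png

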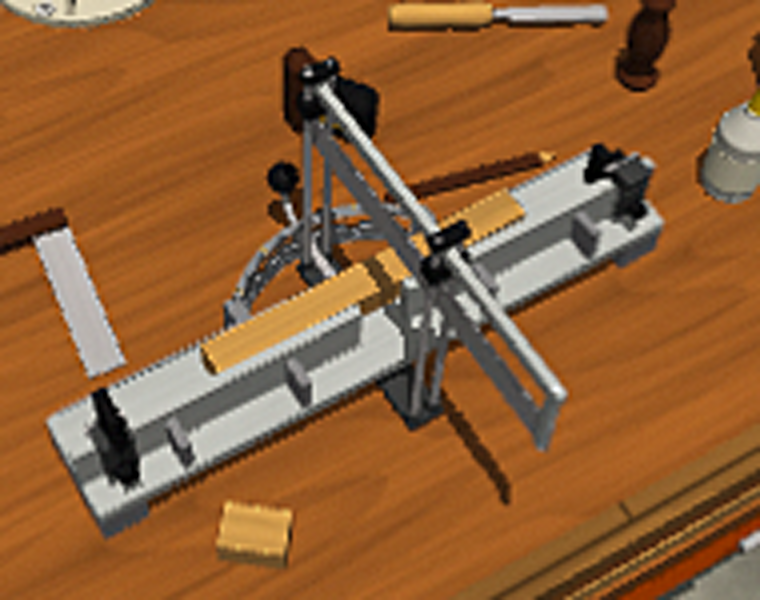

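The crop shows the left flag lying over the bed (600,160) and the right flag standing up (105,430), so the target is the left +45° notch. The knob is at crop (283,178), and the bed corners are visible.

Run:
```python
import pickle; from h import *
d=pickle.load(open("d0.pkl","rb"));s=d["scene"];e=d["side"]
f=lambda x,y:(180+x/4-.4,140+y/4-.4)
C=onplane(s,[f(50,415),f(105,525),f(663,215),f(595,148)],.05)
print("bed corners FR BR BL FL",C.round(4).tolist()); 
# black knob centroid refine
def blob(c,u,v,r=9):
    p=c["color"][v-r:v+r+1,u-r:u+r+1].max(2);m=(p<60).astype(np.uint8)
    n,l,st,ce=cv2.connectedComponentsWithStats(m);k=1+np.argmax(st[1:,4]);print(st[k]);return ce[k]+[u-r,v-r]
a=blob(s,250,184);b=blob(e,280,208)
K,g=tri(s,a,e,b);print("knob",a,b,K,g)
# fence direction from fence-top points restricted & bed frame
P=np.load("scene.npz");
ey=((C[3]-C[0])+(C[2]-C[1]))[:2];ey/=np.linalg.norm(ey);ex=np.array([ey[1],-ey[0]])
ctr=C.mean(0)[:2];org=ctr+ex*.01
print("yaw",np.degrees(np.arctan2(ex[1],ex[0])),"org",org)
for n in("scene","side"):
    z=np.load(n+".npz");q=z["P"][:,:2]-org;x=q@ex;y=q@ey;Z=z["P"][:,2]
    hsv=cv2.cvtColor(z["C"].astype(np.uint8)[None],cv2.COLOR_BGR2HSV)[0].astype(int)
    fence=(abs(Z-.105)<.006)&(abs(x)<.03)&(abs(y)<.25)&(abs(y)>.03)&(hsv[:,1]<60)
    print(n,"fence",fence.sum(),np.percentile(x[fence],[5,50,95]),np.polyfit(y[fence],x[fence],1))
    t=(abs(Z-.084)<.007)&(x>-.08)&(x<-.0)&(abs(y)<.25)&(hsv[:,1]>80)&(hsv[:,0]>8)&(hsv[:,0]<28)
    print("timber",t.sum(),np.percentile(x[t],[5,50,95]),np.percentile(y[t],[0,2,98,100]),np.polyfit(y[t],x[t],1))
    bl=(hsv[:,2]<70)&(Z>.06)&(abs(abs(y)-.275)<.04)&(x>-.1)&(x<.08)
    for sg in(1,-1):
        k=bl&(y*sg>0);print(" black",sg,k.sum(),np.c_[x[k],y[k],Z[k]].min(0).round(3) if k.any() else 0,np.c_[x[k],y[k],Z[k]].max(0).round(3) if k.any() else 0)
v=K[:2]-org;print("knob box frame",v@ex,v@ey,np.hypot(*v),"theta",np.degrees(np.arctan2(v@ey,-(v@ex))))
```

```text
bed corners FR BR BL FL [[0.5815, -0.2823, 0.05], [0.702, -0.2831, 0.05], [0.6711, 0.3378, 0.05], [0.569, 0.3281, 0.05]]
[ 6  6  8  8 49]
[ 6  6  6  6 31]
knob [250.3877551  184.34693878] [279.58064516 207.74193548] [0.46503504 0.01977359 0.07523479] 0.0019248224335684087
yaw 2.0189883315492425 org [0.64089924 0.02546765]
scene fence 350 [-0.00149999  0.00618929  0.01383821] [0.01265804 0.00648391]
timber 603 [-0.04648748 -0.03018171 -0.01406271] [-0.16296795 -0.15881563  0.17092046  0.17768966] [-0.00445407 -0.03038786]
 black 1 158 [-0.034  0.255  0.06 ] [0.045 0.306 0.129]
 black -1 171 [-0.003 -0.293  0.065] [ 0.04  -0.257  0.186]
side fence 175 [-0.00107505  0.00497078  0.01098111] [0.01201333 0.00415693]
timber 480 [-0.04812485 -0.03218106 -0.01566127] [-0.1584911  -0.14451356  0.17882227  0.18754409] [-0.01140792 -0.0316883 ]
 black 1 189 [-0.034  0.265  0.06 ] [0.041 0.297 0.127]
 black -1 64 [ 0.003 -0.279  0.088] [ 0.033 -0.25   0.181]
knob box frame -0.17595563066328712 0.0005052942578683825 0.17595635619210276 theta 0.16453664310075655
```

Box origin ≈ (0.641, 0.0245), yaw ≈ 1.3°, arm at 0°, lowered stop on the left. I'll push the timber first while the arm is square, then swing. First the obstacles near the swing, and a close look with the wrist camera.

```bash
cat > b.py <<'E'
from h import *
from rig import bot, grip, ik, eyes, job, status
O=np.array([0.641,0.0245,0.]);YAW=np.radians(1.3)
RB=R.from_euler("z",YAW)
def P(p): return O+RB.apply(p)
def inv(w): return RB.inv().apply(np.asarray(w)-O)
def ori(th=0,lean=0,side=0):
    """tool down, heading rotated -th about z; lean: body toward robot; side: body toward -y (box)"""
    h=R.from_euler("z",-th)
    return (RB*h*R.from_euler("x",side)*R.from_euler("y",np.pi/2-lean)).as_rotvec()
def F(): return RB.inv().apply(status.get_ft_force())
def wcam():
    p=status.get_position();o=status.get_orientation();c=eyes.read_camera("wrist");c["pos"]=p;c["ori"]=o;return c
E
python3 - <<'E'
import pickle; from b import *
d=pickle.load(open("d0.pkl","rb"));s=d["scene"];e=d["side"]
f=lambda x,y:(180+x/4-.4,140+y/4-.4)
for n,u,z in(("tape",f(360,105),.05),("pencilL",f(548,158),.005),("pencilR",f(415,192),.005),("finial base",f(637,80),0),("glue",f(730,190),0)):
    print(n,inv(onplane(s,[u],z)[0]).round(3))
z=np.load("side.npz");q=inv(z["P"]);hsv=cv2.cvtColor(z["C"].astype(np.uint8)[None],cv2.COLOR_BGR2HSV)[0]
k=(abs(z["uv"]-[302,237])<12).all(1)&(q[:,2]>.02)&(q[:,2]<.08);print("tape side",q[k].min(0),q[k].max(0))
print(R.from_rotvec(ori(side=.2)).as_matrix()[:,0])
for nm,p,o in(("pushy0",[-.03,-.19,.075],ori(side=.17)),("pushx",[-.047,.105,.066],ori()),("knob",[-.175,0,.077],ori(0,np.pi/6)),("knob45",[-.124,.124,.077],ori(np.pi/4,np.pi/6))):
    j=ik(P(p),o);print(nm,None if j is None else np.round(j,2))
t=status.get_time_s()
bot.reach(P([-.17,-.02,.40]),ori(0,-0.1)); 
c=wcam();pickle.dump(c,open("w1.pkl","wb"));cv2.imwrite("pics/w1.png",c["color"]);print(status.get_time_s()-t,F())
E
```

```text
tape [-0.235  0.126  0.05 ]
pencilL [-0.104  0.282  0.005]
pencilR [-0.138  0.135  0.005]
finial base [-0.146  0.436  0.   ]
glue [0.025 0.426 0.   ]
tape side [-0.29204121  0.09555847  0.02016953] [-0.21983669  0.15898571  0.07104974]
[-0.00450728  0.1986182  -0.98006658]
pushy0 [-0.35  0.6   1.69  0.2   0.93 -2.06]
pushx [ 0.21  0.54  1.8  -0.    0.79 -1.38]
knob [0.05 0.3  2.45 3.25 0.13 1.48]
knob45 [ 0.57  0.46  2.1  -0.91  0.66  0.52]
2.5583 [0.2910023  0.22271442 0.21900872]
```

View pics/w1.png

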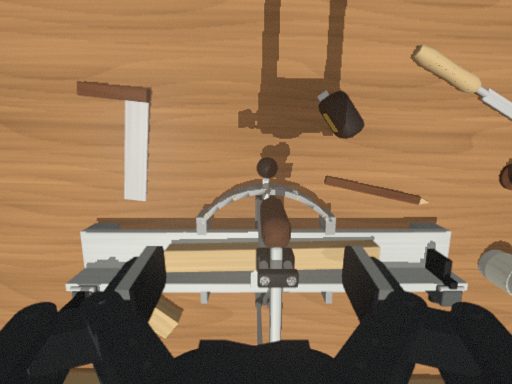

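The wrist view confirms it: flag (437,265) over the bed on the +y side, knob (267,168), timber (165–380, ~256). The tape (340,112) and pencil (375,190) are clear of the planned path. Next I push the timber along +y with closed fingers, stopping just short of the stop.

Run:
```python
import pickle; from b import *
o=ori(side=.17); X=-.029
bot.reach(P([X-.03,-.185,.30]),o); grip(0.0)
bot.movel(P([X,-.185,.13]),o,.2); bot.movel(P([X,-.185,.074]),o,.1)
print("down",F(),inv(status.get_position()),status.get_time_s())
y=-.185
while y<-.094:
    y+=.013; bot.movel(P([X,y,.074]),o,.08); f=F(); print(round(y,3),f.round(1))
    if np.abs(f).max()>15: break
print(status.get_time_s())
cs={n:eyes.read_camera(n) for n in("scene","side")};cs["w"]=wcam()
pickle.dump(cs,open("d1.pkl","wb"))
im=[cs["scene"]["color"][140:290,180:370],cs["side"]["color"][130:280,190:380]]
cv2.imwrite("pics/v1.png",cv2.resize(np.hstack(im),None,fx=2.1,fy=2.1,interpolation=cv2.INTER_CUBIC))
```

```text
down [ 0.79631632 -0.06050058 -0.28498904] [-0.02876308 -0.18506254  0.07418982] 6.0917
-0.172 [-0.6  0.4 -0.6]
-0.159 [-0.5  0.4 -0. ]
-0.146 [0.6 0.4 0.4]
-0.133 [ 0.1 -0.7 -0.4]
-0.12 [-1.1 -0.4  1. ]
-0.107 [ 0.1 -0.4 -0.1]
-0.094 [-0.5  0.3 -0. ]
8.25
```

View pics/v1.png

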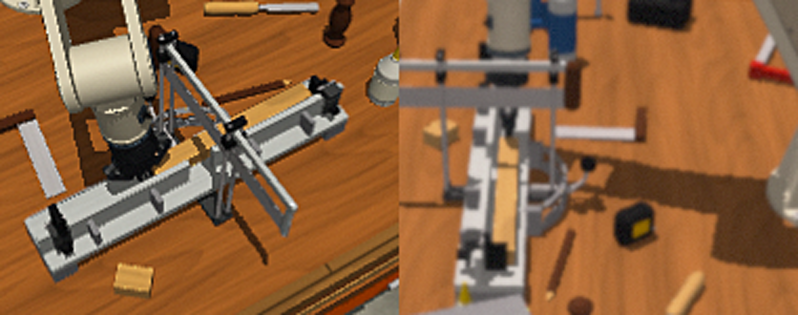

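The timber slid along the bed and now nearly reaches the flag, roughly straight, with nothing else disturbed. Next I square it to the fence with the open fingers, two points about 100 mm apart.

Run:
```python
import pickle; from b import *
o=ori(side=.17); 
bot.movel(P([-.029,-.105,.08]),o,.1); bot.movel(P([-.04,-.13,.37]),o,.3)
o=ori()
bot.reach(P([-.078,.105,.37]),o); grip(1.0)
bot.movel(P([-.078,.105,.10]),o,.25); bot.movel(P([-.078,.105,.074]),o,.1)
print("down",F().round(2),inv(status.get_position()).round(4),status.get_time_s())
c=wcam();pickle.dump(c,open("w2.pkl","wb"));cv2.imwrite("pics/w2.png",c["color"])
x=-.078
while x<-.043:
    x+=.004 if x<-.056 else .001; bot.movel(P([x,.105,.074]),None,.05); f=F(); print(round(x,3),f.round(1),inv(status.get_position())[0].round(4))
    if f[0]<-6: break
bot.dwell(.1);print(F().round(1),status.get_time_s())
c=wcam();pickle.dump(c,open("w3.pkl","wb"));cv2.imwrite("pics/w3.png",c["color"])
```

```text
down [ 0.06 -0.6   0.16] [-0.0781  0.105   0.0741] 13.1667
-0.074 [ 0.6 -0.1  0.7] -0.0733
-0.07 [-0.6 -0.2  0.9] -0.0696
-0.066 [0.2 0.5 0.6] -0.0657
-0.062 [1.6 0.  0.1] -0.0617
-0.058 [-0.5 -0.   0.5] -0.0578
-0.054 [0.2 0.3 0.4] -0.0537
-0.053 [-0.4 -0.8 -0.4] -0.053
-0.052 [-1.2  0.7 -1.3] -0.052
-0.051 [-1.3 -0.1 -0.3] -0.0509
-0.05 [-0.8 -0.1 -1.3] -0.0499
-0.049 [ 0.5 -0.2 -0.4] -0.0488
-0.048 [-4.1 -0.1  2.9] -0.0486
-0.047 [-8.8 -0.6  5.7] -0.0485
[-8.7 -0.4  5.5] 16.5667
```

View pics/w3.png

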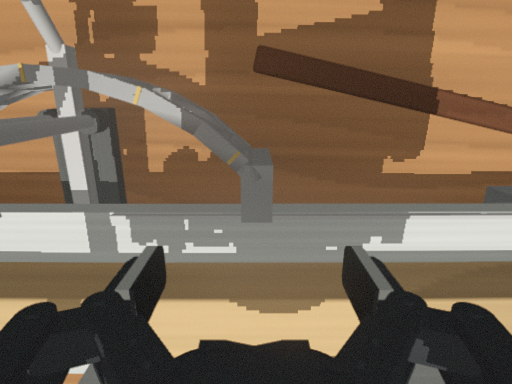

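Firm contact came at x=-48.6 mm (expected -47), so the timber is against the fence, and it looks parallel at (0–512, 262). Next is the final push along the fence to the stop.

Run:
```python
import pickle; from b import *
bot.movel(P([-.056,.105,.078]),None,.1);bot.movel(P([-.075,.105,.37]),None,.35)
o=ori(side=.17); X=-.021
bot.reach(P([X,-.12,.36]),o); grip(0.0)
bot.movel(P([X,-.12,.074]),o,.25)
print("down",F().round(2),status.get_time_s())
y=-.12
while y<-.076:
    y+=.006 if y<-.097 else .001; bot.movel(P([X,y,.074]),None,.06); f=F(); print(round(y,3),f.round(1),inv(status.get_position())[1].round(4))
    if f[1]<-8: break
bot.dwell(.1);print(F().round(1),status.get_time_s())
c=wcam();pickle.dump(c,open("w4.pkl","wb"));cv2.imwrite("pics/w4.png",c["color"])
cs={n:eyes.read_camera(n) for n in("scene","side")};pickle.dump(cs,open("d2.pkl","wb"))
im=[cs["scene"]["color"][150:250,280:370],cs["side"]["color"][160:260,200:290]]
cv2.imwrite("pics/v2.png",cv2.resize(np.hstack(im),None,fx=4.4,fy=4.4,interpolation=cv2.INTER_CUBIC))
```

```text
down [-0.2   0.77  0.01] 20.8333
-0.114 [-0.8  0.2  0.4] -0.1137
-0.108 [-0.7  0.3  0.2] -0.1076
-0.102 [ 0.1 -0.4  0.2] -0.1016
-0.096 [ 0.1 -0.5 -0.6] -0.0956
-0.095 [-0.2 -0.3  0.7] -0.095
-0.094 [ 0.4 -0.1  0.4] -0.094
-0.093 [-0.1  0.4 -0.4] -0.093
-0.092 [-0.1 -0.2  0.1] -0.092
-0.091 [-0.5 -0.2 -0.1] -0.091
-0.09 [ 0.  -1.1  0.6] -0.0899
-0.089 [-0.1 -0.8  0.4] -0.0889
-0.088 [-0.7 -0.1  0.1] -0.0879
-0.087 [0.  0.4 0.6] -0.0869
-0.086 [-0.1 -0.1  0.1] -0.0859
-0.085 [-0.  -0.6 -0.2] -0.0849
-0.084 [ 0.4 -5.3  0.1] -0.0847
-0.083 [-1.5 -9.5  1.1] -0.0845
[-1.1 -9.5  0.3] 25.1833
```

View pics/v2.png

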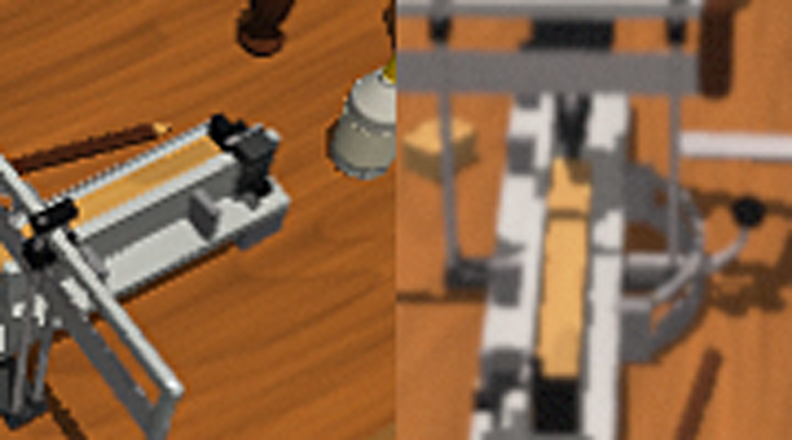

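Both views show the timber butted on the flag. I'll check its gap and parallelism to the fence from saved images, which costs no robot time.

Run:
```python
import pickle; from b import *
cs=pickle.load(open("d2.pkl","rb"));cs["w"]=pickle.load(open("w4.pkl","rb"))
for n,c in cs.items():
    Pw,C,uv=cloud(c);q=inv(Pw);hsv=cv2.cvtColor(c["color"],cv2.COLOR_BGR2HSV)[uv[:,1],uv[:,0]].astype(int)
    g=(hsv[:,1]<60)&(abs(q[:,2]-.105)<.006)&(abs(q[:,0]-.006)<.012)&(abs(q[:,1])>.03)&(abs(q[:,1])<.25)
    t=(hsv[:,1]>80)&(hsv[:,0]>8)&(hsv[:,0]<28)&(abs(q[:,2]-.084)<.007)&(q[:,0]>-.08)&(q[:,0]<.0)&(abs(q[:,1])<.28)
    for m,nm in((g,"fence"),(t,"timber")):
        if m.sum()>30:
            # centre line from per-bin mid-range
            b=(q[m][:,1]/.015).astype(int);L=[(q[m][b==i][:,1].mean(),q[m][b==i][:,0].min(),q[m][b==i][:,0].max()) for i in set(b) if (b==i).sum()>8]
            L=np.array(L)
            print(n,nm,m.sum(),"mid fit",np.polyfit(L[:,0],(L[:,1]+L[:,2])/2,1).round(4),"y",q[m][:,1].min().round(3),q[m][:,1].max().round(3),"w",np.median(L[:,2]-L[:,1]).round(3))
```

```text
scene fence 336 mid fit [0.0019 0.0061] y -0.249 0.25 w 0.013
scene timber 374 mid fit [-0.023  -0.0205] y -0.069 0.269 w 0.024
side fence 167 mid fit [-0.0012  0.0042] y -0.153 0.235 w 0.011
side timber 459 mid fit [-0.0094 -0.0198] y -0.072 0.24 w 0.032
w fence 243 mid fit [0.0523 0.0022] y -0.182 0.035 w 0.003
w timber 13922 mid fit [ 0.051  -0.0216] y -0.074 0.054 w 0.036
```

View pics/w4.png

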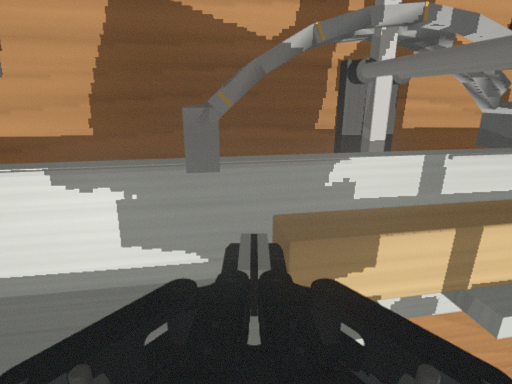

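In the wrist view, timber slope 0.051 and fence slope 0.052 agree to about 1 mrad. In the side view, fence-to-timber mid-line spacing is 24 mm, which is what it should be. The timber is done, so on to the knob.

```bash
cat >> b.py <<'E'
TH=np.radians(40);KO=ori(TH,np.pi/6)
AX=RB.inv().apply(R.from_rotvec(KO).as_matrix()[:,0])
K0=np.array([-.175,-.0010,.077])
def kp(r,th,z,back=0): return P(np.array([-r*np.cos(th),r*np.sin(th),z])+AX*(.003-back))
E
python3 - <<'E'
import pickle; from b import *
print(AX,inv([.46503504,.01977359,.07523479]))
for a in(0,.4,.8): print(np.round(ik(kp(.175,a,.077),KO),2))
bot.movel(P([-.021,-.105,.078]),None,.1); bot.movel(P([-.05,-.13,.36]),None,.4)
bot.movel(P([-.26,-.10,.36]),None,.4)
bot.reach(kp(.175,0,.077,.16),KO); grip(.9)
print(status.get_time_s(),status.get_q().round(2))
bot.movel(kp(.175,0,.077,.07),KO,.2)
c=wcam();pickle.dump(c,open("w5.pkl","wb"));cv2.imwrite("pics/w5.png",c["color"])
print(status.get_time_s(),F().round(1))
E
```

```text
[ 0.38302222 -0.3213938  -0.8660254 ] [-0.1760269  -0.00073302  0.07523479]
[ 0.34  0.36  2.33 -1.25  0.46  0.59]
[ 0.49  0.39  2.25 -1.09  0.54  0.57]
[ 0.56  0.45  2.13 -0.97  0.61  0.49]
29.8 [ 0.55 -0.02  2.3  -0.71  0.8   0.14]
30.45 [-0.2 -0.5 -0.2]
```

View pics/w5.png

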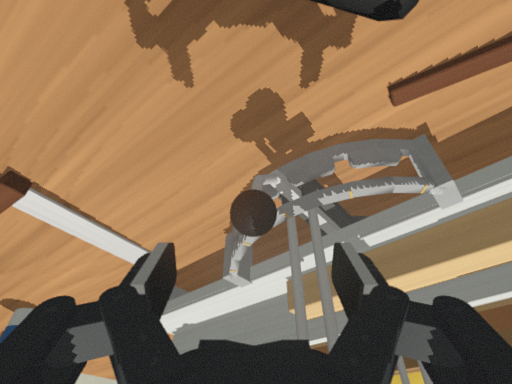

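The knob (253,213) is centred between the jaws (cx = 253.6). Going in, gripping and lifting.

Run:
```python
from b import *
bot.movel(kp(.175,0,.077),KO,.12); print("at",F().round(1))
grip(0.0); print("w",status.get_gripper_width(),F().round(1))
bot.movel(kp(.168,0,.094),KO,.05); print("lift",F().round(1),status.get_gripper_width(),status.get_time_s())
for a in np.radians([2,5]):
    bot.movel(kp(.168,a,.094),KO,.06); print(np.degrees(a),F().round(1),status.get_gripper_width())
print(status.get_time_s())
```

```text
at [-0.3 -0.7  0.9]
w 0.3411855791399496 [-5.4  2.2  7.7]
lift [ 5.3 -3.9 -9.4] 0.3421057214381617 32.2
2.0 [-2.7  3.4 -6.4] 0.34483049001656607
5.0 [-11.    6.   -1.1] 0.3398533477703605
32.75
```

Run:
```python
from b import *
for a in np.radians([9,13,18,22.5]):
    bot.movel(kp(.169,a,.094),KO,.1); f=F(); ft=f[0]*np.sin(a)+f[1]*np.cos(a); print(np.degrees(a),f.round(1),"tang",round(ft,1),status.get_gripper_width())
    if np.abs(f).max()>25: print("STOP");break
print(status.get_time_s())
c=eyes.read_camera("side")["color"][120:260,190:320]; s=eyes.read_camera("scene")["color"][140:280,220:350]
cv2.imwrite("pics/v3.png",cv2.resize(np.hstack([s,c]),None,fx=3,fy=3,interpolation=cv2.INTER_CUBIC))
```

```text
9.0 [-13.1   6.8  -0.1] tang 4.7 0.33843938130460227
13.0 [-5.2  8.  -3.7] tang 6.7 0.34026823159553926
18.0 [-13.9   8.9   1.8] tang 4.1 0.34493020346894093
22.5 [-8.9 -0.7 -1.1] tang -4.1 0.3389288992046457
33.8667
```

View pics/v3.png

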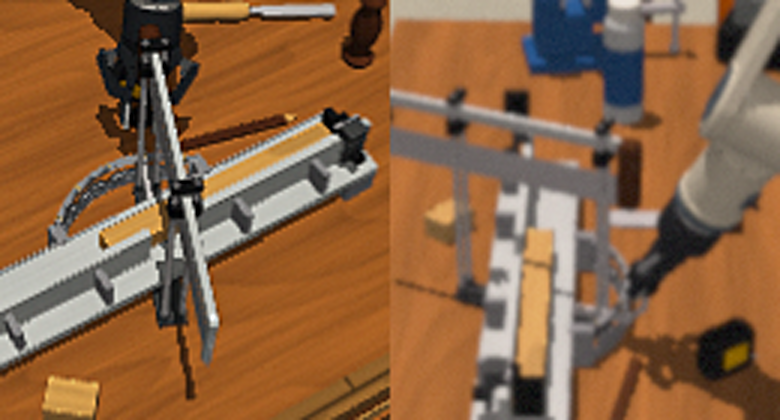

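The saw arm is swinging with the knob, and the forces are modest. Continuing to just past the end notch, then lowering.

Run:
```python
from b import *
for a in np.radians([28,33,38,42,44,45,45.5,46]):
    bot.movel(kp(.170,a,.094),KO,.1); f=F(); ft=f[0]*np.sin(a)+f[1]*np.cos(a); print(np.degrees(a).round(1),f.round(1),"tang",round(ft,1))
    if ft<-15: print("STOP");break
p=inv(status.get_position())-AX*.003;print("knob est",p,np.hypot(p[0],p[1]),np.degrees(np.arctan2(p[1],-p[0])))
for i,(r,z) in enumerate(((.172,.088),(.174,.082),(.175,.077))):
    bot.movel(kp(r,min(a,np.radians(45.3)),z),KO,.05); print(z,F().round(1))
print(status.get_time_s(),status.get_gripper_width())
```

```text
28.0 [-9.7  1.2 -1.9] tang -3.5
33.0 [-14.7   4.3   2.1] tang -4.4
38.0 [-6.6  9.2 -1.3] tang 3.2
42.0 [-10.8  15.1   2.5] tang 4.0
44.0 [-13.5  13.5   3.1] tang 0.4
45.0 [-16.9  12.    5.2] tang -3.5
45.5 [-20.6   9.9   8.5] tang -7.7
46.0 [-26.6   8.4  11.6] tang -13.3
knob est [-0.12175986  0.12195898  0.0931293 ] 0.17233530523794913 45.04680988478632
0.088 [-16.3   6.    0.5]
0.082 [-13.6   3.6   0.7]
0.077 [-3.5 -6.4  6. ]
36.9583 0.3386698964237989
```

Run:
```python
import pickle; from b import *
p=inv(status.get_position())-AX*.003;print("knob est",p,np.hypot(p[0],p[1]),np.degrees(np.arctan2(p[1],-p[0])))
grip(.9); print(F().round(1))
bot.movel(kp(.175,np.radians(45),.077,.09),KO,.15)
c=wcam();pickle.dump(c,open("w6.pkl","wb"));cv2.imwrite("pics/w6.png",c["color"]);print(status.get_time_s())
# expected knob pixel when home at 45 deg, and when riding up
M=np.linalg.inv(c2w(c))
for r,a,z in((.175,45,.077),(.167,45,.094),(.175,44,.077)):
    a=np.radians(a);q=M@np.r_[P([-r*np.cos(a),r*np.sin(a),z]),1];s=np.array([q[0],-q[1]])/-q[2];s=s*(1+c["k1"]*(s@s));print(r,z,(c["K"]@np.r_[s,1])[:2].round(1))
```

```text
knob est [-0.12286658  0.1237213   0.07794437] 0.17436501021759743 45.19859513025555
[ 0.2  0.  -0.4]
38.2833
0.175 0.077 [254.9 204.7]
0.167 0.094 [253.9 229.9]
0.175 0.077 [250.8 204.5]
```

View pics/w6.png

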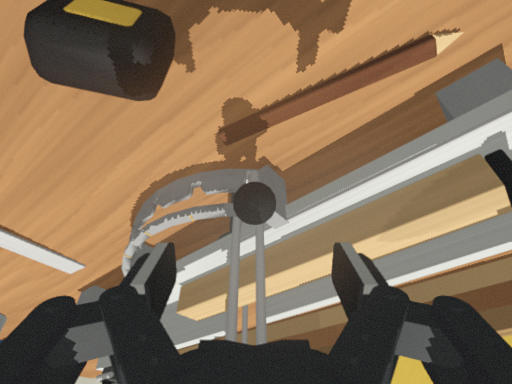

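The knob sits at (254,203). The prediction for home at 45° was (254.9,204.7), versus row 230 if raised, so the lever is down. One last timber check, backing off a little first.

Run:
```python
import pickle; from b import *
bot.movel(kp(.175,np.radians(45),.077,.17),KO,.2)
cs={n:eyes.read_camera(n) for n in("scene","side")};cs["w"]=wcam()
for n,c in cs.items():
    Pw,C,uv=cloud(c);q=inv(Pw);hsv=cv2.cvtColor(c["color"],cv2.COLOR_BGR2HSV)[uv[:,1],uv[:,0]].astype(int)
    def line(m,nm,f=.5):
        b=(q[m][:,1]/.012).astype(int);L=np.array([(q[m][b==i][:,1].mean(),*np.percentile(q[m][b==i][:,0],[3,97])) for i in set(b) if (b==i).sum()>8])
        if len(L)>3: print(n,nm,m.sum(),"front edge",np.polyfit(L[:,0],L[:,1],1).round(4),"back",np.polyfit(L[:,0],L[:,2],1).round(4),"y",q[m][:,1].min().round(3),q[m][:,1].max().round(3))
    band=(q[:,1]>-.06)&(q[:,1]<.25)
    line(band&(hsv[:,1]<60)&(abs(q[:,2]-.105)<.006)&(abs(q[:,0]-.006)<.015)&(abs(q[:,1])>.03),"fence")
    line(band&(hsv[:,1]>80)&(hsv[:,0]>8)&(hsv[:,0]<28)&(abs(q[:,2]-.084)<.006)&(q[:,0]>-.08)&(q[:,0]<.01),"timber")
    line(band&(hsv[:,1]<60)&(abs(q[:,2]-.05)<.005)&(q[:,0]>-.08)&(q[:,0]<-.03),"bed front")
cv2.imwrite("pics/f.png",np.vstack([np.hstack([cv2.resize(cs["scene"]["color"][140:290,190:370],(400,333)),cv2.resize(cs["side"]["color"][120:270,190:370],(400,333))])]))
print(status.get_time_s(),F().round(1))
```

```text
scene fence 177 front edge [-0.0073  0.0021] back [-0.0002  0.0123] y -0.06 0.248
scene timber 371 front edge [-0.025  -0.0309] back [-0.0192 -0.0113] y -0.06 0.249
side timber 435 front edge [-0.0016 -0.0353] back [-0.0112 -0.0046] y -0.058 0.241
side bed front 344 front edge [-0.0054 -0.0646] back [ 0.006  -0.0418] y -0.059 0.249
w fence 1938 front edge [-0.0024 -0.0026] back [-0.0038  0.0088] y -0.06 0.25
w timber 5013 front edge [-0.0006 -0.0386] back [ 0.0016 -0.0057] y -0.06 0.25
w bed front 4756 front edge [-0.0014 -0.0686] back [-0.002  -0.0382] y -0.06 0.25
38.9833 [-0.   0.2 -0.1]
```

View pics/f.png

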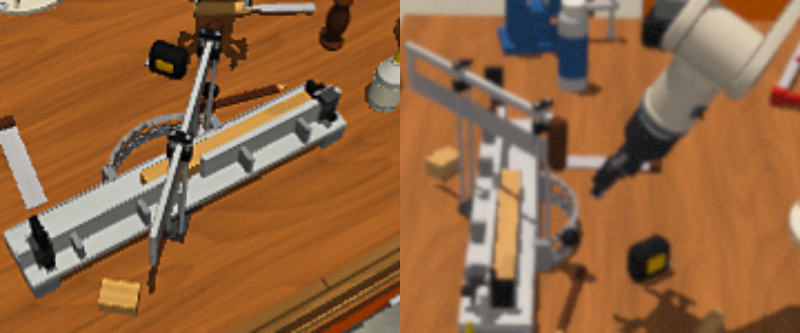

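The wrist view gives fence face to timber front = 36.0 mm, with slopes agreeing to 2 mrad, so the timber is flush. Handing in.

```bash
python3 -c "
from rig import job,status
job.hand_in();print(status.get_time_s())"
```

```text
the job is handed in; nothing more can be done
the job is handed in; nothing more can be done
```

The mitre box is set for the 45° cut on the left, where the flip stop is lowered, and I handed the job in at about 39 s of the 54 s allowed. No verdict is reported back.

I pushed the timber along the bed, squared it to the fence with the open fingers, then butted it against the left stop. After that I gripped the knob, lifted the lever, swung the arm to the last left notch, lowered the lever and backed off.

**Last checks:**
- **Lever and arm:** after release the knob was seen at pixel (254,203). I predicted (254.9,204.7) for the lever home at 45°; a raised lever would have put it near row 230.
- **Timber against the fence:** the wrist view puts its front 36.0 mm from the fence face, which is its own width. It is parallel to within about 2 mrad.
- **Timber against the stop:** the push force rose to 9.5 N at about the expected position. I did not measure the end gap separately.
- **Robot clear:** the gripper is about 170 mm back from the knob and reads no force.
- **Other objects:** none looked moved in the final pictures, but I did not measure them individually.

**Disagreement:** the scene camera gave a timber slope of about 20 mrad, and one edge in the side view about 11 mrad. I put these down to partial occlusion and coarse pixels, and trusted the close wrist view.

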